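# Shut the spray-line valve in the studio's valve box

## Robot

A 6-joint arm with a two-finger parallel gripper is mounted at the origin on the work surface. World frame = base frame: x ahead of the robot, y to its left, z up, the work surface at z = 0. Lengths are in m, angles in rad, forces in N, time in s.
With the tool pointing down it reaches from about 0.35 to 0.975 m from the base axis. Payload 4.9 kg.
Tool frame: the origin (TCP) lies at the very end of the fingers, on their centre line; the grasp point (between the pads) lies 19 mm behind it; z points along the fingers, y is the line along which they close (so a half turn about z gives the same grasp; the last joint's range is limited). The gripper opens to 85 mm and grips with 20 to 120 N. Pads are 22 mm wide; open, the fingers measure 114 mm over their backs; the gripper's body (76 mm by 85 mm) begins 54 mm behind the grasp point. The pads swing forward as they close: fully open they stand 13 mm farther back than shut.
Start: joints at [-1.306, 0.053, 1.613, -0, 1.476, -0.119], TCP at [0.234, -0.58, 0.231] pointing down, gripper open.
Joint ranges: [-3.01, 3.01], [-1.01, 2.22], [0.06, 2.58], [-1.02, 4.17], [0.09, 2.62], [-3.14, 3.14]. Speed limits (rad/s): [2.57, 2.57, 3.14, 3.14, 3.14, 3.14].

## Interface

Orientations are given as a rotation vector (axis times angle).
In Python, from station import ctrl, imaging gives the robot as it stands.
- The arm moves only by the tool play_rows, never from a script. Its argument "series" is a list of rows, each a list of 3 entries, a list of its own where there are three numbers: the opening, from 0 (shut) to 1 (fully open), then the shift along the tool's x, y, z each as a share of 0.05 m, from -1 to 1, then the turn, a rotation vector about the tool's x, y, z each as a share of 8 degrees, from -1 to 1. In form: [[grip, [dx, dy, dz], [ax, ay, az]], ...]. A call has 1 to 8 rows; each row shifts and turns the commanded pose from where the row before left it, along the tool's axes as they then stand; what a row does not reach is not made up. A row lasts 1/8 s, in which the tool goes at most 62.5 mm and 10.7 degrees, less where a joint would pass 70% of its speed; a pose out of reach is approached as far as the arm can. A call with a number of a shift or a turn outside -1 to 1 is refused whole. A call with a gripper value outside its range is refused whole. The fingers move at their own pace and stop on an object; "force" is the grip in N (left out, the last holds). Time passes only in rows, so rows that do not move let the fingers close. It gives the time, the measured TCP pose, the force, the opening and the grip force at its end, in the units of the state.
- ctrl.get_obs(): the state, without advancing time (a new reading comes with each control period).
- imaging.get_image(name): name is "scene" or "top" or "wrist"; returns a dict with "color" (420x560x3 uint8, blue, green, red), "fx", "fy", "cx", "cy" (pixels), "extrinsics" (4x4, takes a point from world to camera coordinates); the wrist camera has in their place "hand_eye" (4x4, takes a point from camera to tool coordinates, whose origin is the TCP and whose axes are the flange's). Camera axes: x right, y down, z forward; pixel columns grow to the right and rows downward; lengths in m; the calibration is good to about 2 mm. A picture is of the moment at which its call begins: read the wrist's pose just before it. There is no depth.
- ctrl.finish_job(): hands the job in; it is judged then, once.
The state is a dict: "t": time; "q": joint angles; "dq": joint speeds; "effort": joint torques, N m; "tool_pos": TCP position; "tool_rot": TCP orientation; "contact_force": force on the tool from outside, world axes, zero at the start; "wrist_torque": the same for the moment, N m; "opening": finger opening in m; "grip_force": force on a finger pad.
Only numpy, scipy, OpenCV 4.12 (cv2) and the standard library are available. Lean on these libraries where they do the work, as an engineer would, in place of code of your own. Each camera call takes 0.05 s, during which the arm holds its last target. There are 200 camera calls.

## Task

Shut off the air to the glaze spray line: push the valve box's sliding cover all the way along its track to the stop at its other end, so that both valves are uncovered, then push the red handle round until it is fully shut, square across its pipe. Nothing needs gripping: the cover must stay flat in its track and not be lifted out. Leave the yellow handle as it is and do not disturb the jar, the bowl, the brush pot and the bottle.

Things in the scene. Friction and masses are not known exactly. Their poses are not given: they have to be found in the camera images.
- valve_box: Fixed grey box, 200 (x) x 500 (y) x 84 mm, yaw up to 0.2 rad. Origin: centre of underside, on the bench. Cover track 72 mm up; rims 6 mm wide (5 at the ends) round it rise to 84. -y half: open pit with two valves (inside x -82..82, y -235..0, floor 12 mm up). +y half: closed deck level with the track, where the cover is parked. Pipes leave the +x side to x = 145, 40 mm high, at y = -178, -83.
- cover: Loose flat aluminium cover, 184 (x) x 245 (y) x 6 mm, 0.3-0.55 kg, in the box's track (2 mm side play). Origin: centre of underside; axes as the box's. A black push bar, 110 (x) x 24 (y) mm, stands on its middle, top 26 mm above the origin (98 above the bench). Starts over the pit at box y -121..-100 mm; slides to box +y (rubbing 1-6 N) until it meets the end stop at box y = +122.
- red_pivot (a point): Point on the vertical turning axis of the red handle at the handle's mid-height, 52 mm above the bench. The red and the yellow valve stand in the pit at x = +35 mm and y = -178 or -83 mm in the box's frame; which is which varies.
- red_tip (a point): Middle of the end face of the red handle, its free end, 64 mm from its pivot, at mid-height (52 mm above the bench).
- red_handle (a joint): Turn of the red handle, rad: 0 = open, along its pipe to the box's -x; grows clockwise from above; 1.571 = shut at its stop, to the box's +y. Starts 0-0.25. A level bar 16 mm wide, 44 to 60 mm above the bench, on a hub of 12 mm radius; pipe (top 34 mm up) and brass body (39 mm) lie below. Friction about 0.12 N m; stays where left.
- yellow_tip (a point): Free end of the yellow handle, the same shape and size as the red one, 64 mm from its own pivot; it starts 0 to 0.25 rad from open and is to stay there.
- glaze_jar: Loose glaze jar with a white lid and paper label, 64 mm across, 75 mm high; origin at the centre of its underside. Bystander at the box's -x side.
- bowl: Loose blue plastic bowl, 110 mm across, 45 mm high; origin at the centre of its underside. Bystander at the box's +x side.
- brush_pot: Loose terracotta pot, 64 mm across and 85 mm high, with three brushes standing to 152 mm; origin at the centre of its underside. Bystander beyond the box's +y end.
- slip_bottle: Loose orange bottle, 52 mm across, 130 mm high; origin at the centre of its underside. Bystander beyond the box's -y end.

How it is judged:
By the outcome, as a careful person would: the job done as asked, in the order asked, and still so for the second after the job is handed in, with the robot touching nothing.
It also fails if it takes over 51 s, if anything falls off the work surface, if the arm or the gripper's body presses on something with over 40 N, if the wrist force passes 120 N, or if a joint passes its speed limit or range.

## Working session

There is one attempt and no reset: what is moved stays moved. The work goes in short steps, Python scripts to look and compute and a tool call to move; the robot and the scene stay as the last step left them, time stands still between calls to the robot, and variables do not carry over. Pictures are saved under pics/ and viewed, at most 10 in all, crops included, and the job is handed in when it is done.

Besides the shell and the picture viewer there is one more tool, called as name([rows], argument=value, ...), one row to a line, values as JSON. play_rows: Moves the arm, as the interface text tells. Shift numbers are shares of 0.05 m and turn numbers shares of 8 degrees, none past 1 either way. Its arguments: {"type":"object","properties":{"series":{"type":"array"},"force":{"type":"number"}},"required":["series"]}

```bash
mkdir -p pics; python3 - <<'E'
from station import ctrl, imaging
import cv2
for n in("scene","top"):
    im=imaging.get_image(n); cv2.imwrite(f"pics/{n}0.png",im["color"]); print(n,im["fx"],im["fy"],im["cx"],im["cy"],im["extrinsics"])
o=ctrl.get_obs(); print({k:o[k] for k in("t","tool_pos","tool_rot","opening","contact_force")})
E
```

```text
scene 471.22809749190174 471.22809749190174 274.0959017832537 214.56605628417392 [[ 0.07196017  0.99740463  0.00239468 -0.04475458]
 [ 0.85488804 -0.06044083 -0.51527987 -0.42815855]
 [-0.51379779  0.03912681 -0.85701863  1.72076377]
 [ 0.          0.          0.          1.        ]]
top 475.2715212982387 475.2715212982387 271.40326093724383 207.0802244722486 [[-0.02919596 -0.99947273 -0.01420801  0.05836164]
 [-0.99282498  0.03064484 -0.11558311  0.58580586]
 [ 0.11595757  0.01073151 -0.99319619  1.14058642]
 [ 0.          0.          0.          1.        ]]
{'t': 0.1, 'tool_pos': array([ 0.23388178, -0.57897443,  0.23017194]), 'tool_rot': array([-3.08206461e+00, -5.98860546e-01,  2.14906232e-04]), 'opening': 0.08517317684955818, 'contact_force': array([ 0.14368653, -0.72112665, -0.26949622])}
```

View pics/scene0.png

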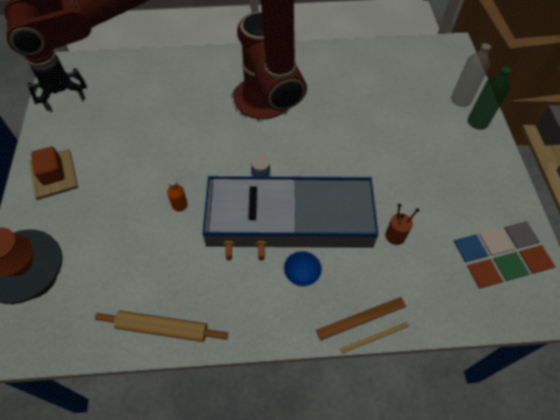

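View pics/top0.png

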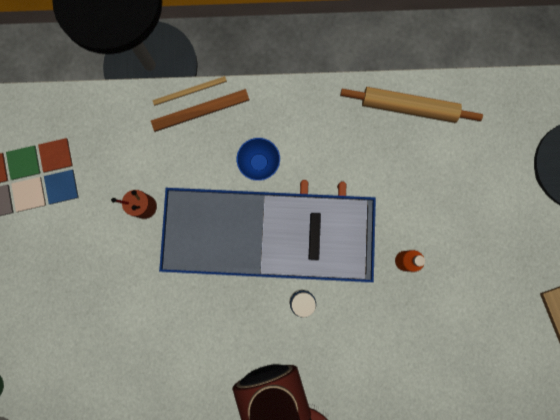

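The top view shows the box's blue rim with corners at about (167,188), (375,198), (373,281) and (161,270). The bar is at (315,237), the jar at (303,304), the bowl at (258,159), the pot at (135,204) and the bottle at (411,261). Next I measure the box and bar.

```bash
cat > h.py <<'E'
import numpy as np, cv2
from station import ctrl, imaging
from scipy.spatial.transform import Rotation as R
def cast(im,px,z,T=None):
    "pixels -> world points on plane z; T = camera->world"
    if T is None: T=np.linalg.inv(im["extrinsics"])
    px=np.atleast_2d(np.asarray(px,float))
    d=np.c_[(px[:,0]-im["cx"])/im["fx"],(px[:,1]-im["cy"])/im["fy"],np.ones(len(px))]@T[:3,:3].T
    return T[:3,3]+d*((z-T[2,3])/d[:,2])[:,None]
def blob(m,roi=None):
    if roi: k=np.zeros_like(m); x0,y0,x1,y1=roi; k[y0:y1,x0:x1]=1; m=m*k
    cs,_=cv2.findContours(m,cv2.RETR_EXTERNAL,cv2.CHAIN_APPROX_NONE)
    return max(cs,key=cv2.contourArea)
E
python3 - <<'E'
from h import *
np.set_printoptions(precision=4,suppress=True)
for n,roi,rb in(("top",(150,180,385,290),(295,205,335,270)),("scene",(195,170,385,240),(240,180,265,225))):
    im=imaging.get_image(n);c=im["color"].astype(int)
    blue=((c[...,0]-c[...,2]>40)&(c[...,0]>60)).astype(np.uint8)
    k=blob(blue,roi)[:,0]
    w=cast(im,k,.084)[:,:2].astype(np.float32)*1000
    r=cv2.minAreaRect(w); print(n,"box mm",r,len(k)); print(cv2.boxPoints(r))
    bar=(c.max(2)<60).astype(np.uint8); k=blob(bar,rb)[:,0]
    r=cv2.minAreaRect(cast(im,k,.098)[:,:2].astype(np.float32)*1000); print(n,"bar",r)
E
```

```text
top box mm ((518.7546997070312, 51.18437194824219), (498.79864501953125, 198.1826934814453), 85.4934310913086) 586
[[ 400.3736 -189.6579]
 [ 597.9435 -205.2298]
 [ 637.1359  292.0267]
 [ 439.5659  307.5986]]
top bar ((509.6754455566406, -56.6849250793457), (23.15215301513672, 106.80033874511719), 87.6644058227539)
scene box mm ((597.9080810546875, -163.32835388183594), (4.431487083435059, 4.129846096038818), 39.14905548095703) 4
[[ 594.8861 -163.1259]
 [ 597.4934 -166.3286]
 [ 600.9301 -163.5308]
 [ 598.3228 -160.3281]]
scene bar ((515.4937744140625, -55.892662048339844), (22.12828254699707, 110.31108093261719), 85.4587173461914)
```

play_rows([
  [0,[0,0,0],[0,0,0.83]],
  [0,[0,0,0],[0,0,0.83]],
  [0,[0.3,-0.6,0],[0,0,0.83]],
  [0,[0.3,-0.6,0],[0,0,0.82]],
  [0,[0.3,-0.7,0],[0,0,0]],
  [0,[0.3,-0.7,0],[0,0,0]],
  [0,[0.3,-0.7,0],[0,0,0]],
  [0,[0.3,-0.7,0],[0,0,0]],
])

```text
t: 1.2
tool_pos: [0.3293, -0.381, 0.2311]
tool_rot: [-3.139, 0.123, 0.0]
contact_force: [-0.4, 0.4, -0.4]
opening: 0.0003
grip_force: 0.0
```

```bash
cat >> h.py <<'E'
C=np.array([.5188,.0512]); YAW=-.0787
B=np.array([[np.cos(YAW),-np.sin(YAW)],[np.sin(YAW),np.cos(YAW)]])
def box(p): return (np.asarray(p)[...,:2]-C)@B
def where(tgt=None):
    "TCP in box frame (mm); shares to reach tgt (box x,y,z mm) in tool axes"
    o=ctrl.get_obs(); M=R.from_rotvec(o["tool_rot"]).as_matrix(); p=o["tool_pos"]
    print("t",o["t"],"box mm",(box(p)*1e3).round(1),"z",(p[2]*1e3).round(1),"F",o["contact_force"].round(1),"yaw err deg",np.degrees(np.arctan2(M[1,0],M[0,0])-YAW).round(2),"down",M[:,2].round(3))
    if tgt is not None:
        w=np.r_[B@np.array(tgt[:2])/1e3+C,tgt[2]/1e3]
        print("shares",(M.T@(w-p)/.05).round(2))
E
python3 -c "
from h import *
where((0,-155,130))"
```

```text
t 1.2 box mm [-154.9 -445.7] z 231.1 F [-0.4  0.4 -0.4] yaw err deg 0.01 down [ 0.  0. -1.]
shares [ 3.1  -5.81  2.02]
```

play_rows([
  [0,[0.4,-0.75,0],[0,0,0]],
  [0,[0.4,-0.75,0],[0,0,0]],
  [0,[0.4,-0.75,0],[0,0,0]],
  [0,[0.4,-0.75,0],[0,0,0]],
  [0,[0.5,-0.75,0],[0,0,0]],
  [0,[0.4,-0.75,0.7],[0,0,0]],
  [0,[0.4,-0.75,0.7],[0,0,0]],
  [0,[0.2,-0.6,0.6],[0,0,0]],
])

```text
t: 2.2
tool_pos: [0.5068, -0.1011, 0.1299]
tool_rot: [-3.139, 0.121, 0.001]
contact_force: [1.1, -0.5, -0.1]
opening: 0.0001
grip_force: 0.0
```

play_rows([
  [0,[0,0,0],[0,0,0]],
  [0,[0,0,0],[0,0,0]],
])

```text
t: 2.45
tool_pos: [0.5067, -0.1033, 0.1321]
tool_rot: [3.138, -0.123, 0.001]
contact_force: [0.1, 0.1, 0.0]
opening: 0.0002
grip_force: 0.0
```

```bash
python3 - <<'E'
from h import *
where((0,-155,87))
im=imaging.get_image("wrist"); cv2.imwrite("pics/w0.png",im["color"])
E
```

```text
t 2.45 box mm [ 1.00e-01 -1.55e+02] z 132.1 F [0.1 0.1 0. ] yaw err deg 0.02 down [ 0.001 -0.001 -1.   ]
shares [-0.  -0.   0.9]
```

View pics/w0.png

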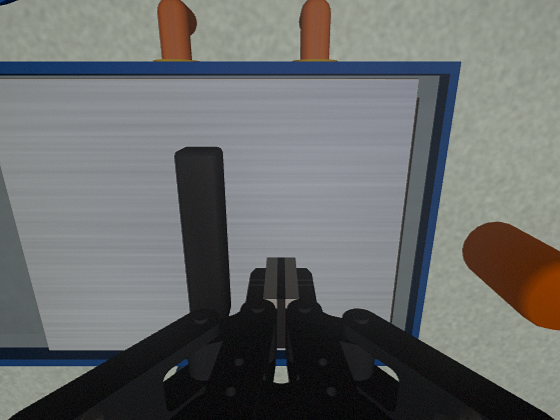

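The wrist view shows the shut fingers at (281,280), to the -y side of the bar at (205,230) and clear of it. The bottle is at (515,270), well clear.

play_rows([
  [0,[0,0,0.5],[0,0,0]],
  [0,[0,0,0.4],[0,0,0]],
  [0,[0,-0.1,0],[0,0,0]],
  [0,[0,-0.2,0],[0,0,0]],
  [0,[0,-0.2,0],[0,0,0]],
  [0,[0,-0.2,0],[0,0,0]],
  [0,[0,-0.2,0],[0,0,0]],
])

```text
t: 3.38
tool_pos: [0.5112, -0.058, 0.0879]
tool_rot: [3.137, -0.122, 0.004]
contact_force: [-0.8, -5.3, 4.7]
opening: -0.0
grip_force: 3.5
```

```bash
python3 -c "
from h import *
where((0,80,87))"
```

```text
t 3.375 box mm [   1.  -109.5] z 87.9 F [-0.8 -5.3  4.7] yaw err deg 0.04 down [ 0.003 -0.002 -1.   ]
shares [-0.02 -3.79  0.01]
```

play_rows([
  [0,[0,-0.4,0],[0,0,0]],
  [0,[0,-0.5,0],[0,0,0]],
  [0,[0,-0.5,0],[0,0,0]],
  [0,[0,-0.5,0],[0,0,0]],
  [0,[0,-0.5,0],[0,0,0]],
  [0,[0,-0.5,0],[0,0,0]],
  [0,[0,-0.5,0],[0,0,0]],
  [0,[0,-0.2,0],[0,0,0]],
])

```text
t: 4.38
tool_pos: [0.5246, 0.1224, 0.0875]
tool_rot: [3.138, -0.12, 0.002]
contact_force: [-1.1, -6.9, 6.5]
opening: -0.0004
grip_force: 4.3
```

play_rows([
  [0,[0,-0.06,0],[0,0,0]],
  [0,[0,-0.06,0],[0,0,0]],
  [0,[0,-0.06,0],[0,0,0]],
])

```text
t: 4.75
tool_pos: [0.5253, 0.13, 0.0875]
tool_rot: [3.137, -0.123, 0.002]
contact_force: [-0.5, -5.8, 5.8]
opening: -0.0004
grip_force: 4.1
```

```bash
python3 - <<'E'
from h import *
where()
im=imaging.get_image("top"); cv2.imwrite("pics/t1.png",cv2.resize(im["color"][160:320,120:400],None,fx=2.5,fy=2.5))
E
```

```text
t 4.75 box mm [ 0.3 79.1] z 87.5 F [-0.5 -5.8  5.8] yaw err deg 0.04 down [ 0.001 -0.002 -1.   ]
```

View pics/t1.png

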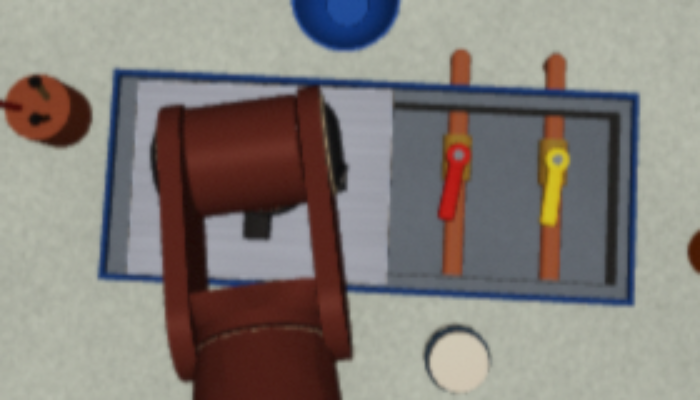

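The crop shows a deck gap of about 15 mm still left of the cover. The red valve is at (458,155), nearer the cover, with its tip at (446,218). The yellow valve is at (556,160). I keep pushing until the stop.

play_rows([
  [0,[0,-0.06,0],[0,0,0]],
  [0,[0,-0.06,0],[0,0,0]],
  [0,[0,-0.06,0],[0,0,0]],
  [0,[0,-0.06,0],[0,0,0]],
])

```text
t: 5.3
tool_pos: [0.5263, 0.1419, 0.0875]
tool_rot: [3.137, -0.123, 0.002]
contact_force: [-0.4, -5.9, 6.5]
opening: 0.0
grip_force: 4.1
```

play_rows([
  [0,[0,-0.04,0],[0,0,0]],
  [0,[0,-0.04,0],[0,0,0]],
])

```text
t: 5.55
tool_pos: [0.5266, 0.1458, 0.0875]
tool_rot: [3.137, -0.123, 0.002]
contact_force: [-0.3, -6.7, 7.4]
opening: -0.0002
grip_force: 4.1
```

play_rows([
  [0,[0,-0.04,0],[0,0,0]],
  [0,[0,0,0],[0,0,0]],
])

```text
t: 5.8
tool_pos: [0.5267, 0.1477, 0.0875]
tool_rot: [3.137, -0.123, 0.002]
contact_force: [-0.4, -6.5, 7.2]
opening: -0.0001
grip_force: 4.5
```

play_rows([
  [0,[0,-0.04,0],[0,0,0]],
  [0,[0,-0.04,0],[0,0,0]],
])

```text
t: 6.05
tool_pos: [0.5264, 0.1486, 0.0875]
tool_rot: [3.129, -0.121, -0.002]
contact_force: [-5.0, -20.5, 12.4]
opening: 0.0001
grip_force: 11.9
```

play_rows([
  [0,[0,-0.04,0],[0,0,0]],
  [0,[0,0,0],[0,0,0]],
])

```text
t: 6.3
tool_pos: [0.526, 0.149, 0.0875]
tool_rot: [3.126, -0.121, -0.004]
contact_force: [-6.5, -23.7, 14.3]
opening: -0.0003
grip_force: 13.5
```

play_rows([
  [0,[0,0.3,0],[0,0,0]],
  [0,[0,0.3,-0.5],[0,0,0]],
  [0,[0,0.8,-0.7],[0,0,0]],
  [0,[0,0.8,0],[0,0,0]],
  [0,[0,0.8,0],[0,0,0]],
  [0,[0,0.8,0],[0,0,0]],
  [0,[0,0.7,0],[0,0,0]],
  [0,[0,0,0],[0,0,0]],
])

```text
t: 7.3
tool_pos: [0.5084, -0.0707, 0.1455]
tool_rot: [-3.137, 0.128, 0.002]
contact_force: [-0.8, 0.6, -0.2]
opening: -0.0003
grip_force: 0.0
```

```bash
python3 - <<'E'
from h import *
where()
o=ctrl.get_obs(); T=np.eye(4); T[:3,:3]=R.from_rotvec(o["tool_rot"]).as_matrix(); T[:3,3]=o["tool_pos"]
im=imaging.get_image("wrist"); cv2.imwrite("pics/w1.png",im["color"]); W=T@im["hand_eye"]
top=imaging.get_image("top"); cv2.imwrite("pics/t2.png",cv2.resize(top["color"][160:320,120:400],None,fx=2.5,fy=2.5))
for nm,I,X in(("wrist",im,W),("top",top,None)):
    c=I["color"].astype(int); b,g,r=c[...,0],c[...,1],c[...,2]
    for col,m in(("red",(r>110)&(g<55)&(b<55)&(r>3.2*g)),("yel",(r>120)&(g>110)&(b<80))):
        m=m.astype(np.uint8)
        roi=None if nm=="wrist" else (280,190,380,275)
        k=blob(m,roi)[:,0]; w=box(cast(I,k,.060,X)).astype(np.float32)*1000
        r_=cv2.minAreaRect(w); print(nm,col,len(k),np.round(cv2.boxPoints(r_),1).tolist(),np.round(r_[1],1),k.min(0),k.max(0))
E
```

```text
t 7.3 box mm [  -0.8 -122.4] z 145.5 F [-0.8  0.6 -0.2] yaw err deg -0.17 down [-0.001  0.002 -1.   ]
wrist red 223 [[-29.0, -89.9000015258789], [44.5, -96.0], [46.29999923706055, -73.69999694824219], [-27.100000381469727, -67.5999984741211]] [22.4 73.7] [208 151] [241 248]
wrist yel 402 [[-64.4000015258789, -188.8000030517578], [57.70000076293945, -190.10000610351562], [58.099998474121094, -161.60000610351562], [-64.0999984741211, -160.3000030517578]] [ 28.5 122.1] [335 132] [377 290]
top red 14 [[-22.299999237060547, -68.9000015258789], [-5.800000190734863, -72.30000305175781], [-5.400000095367432, -70.0], [-21.899999618530273, -66.5999984741211]] [ 2.3 16.8] [296 238] [297 245]Traceback (most recent call last):
  File "<stdin>", line 11, in <module>
  File "h.py", line 13, in blob
    return max(cs,key=cv2.contourArea)
ValueError: max() iterable argument is empty
```

View pics/w1.png

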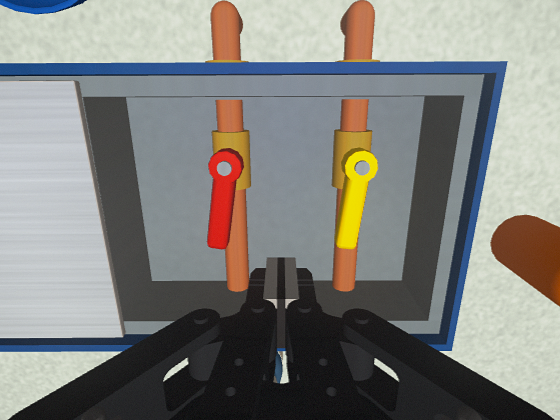

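View pics/t2.png

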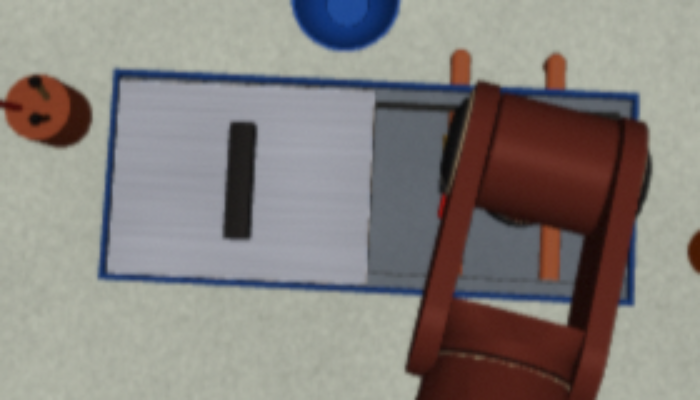

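The wrist view shows the red handle with its hub at (225,167) and tip at (217,245), and the yellow handle with hub (361,167) and tip (347,245). The gap between them at row 230 is about columns 240–338. The top view shows the cover against the +y stop. So red is at y=-83, about 0.15 rad from open. I descend on its -y side.

play_rows([
  [0,[-0.18,-0.19,0.5],[0,0,0]],
  [0,[0,0,0.5],[0,0,0]],
  [0,[0,0,0.5],[0,0,0]],
  [0,[0,0,0.49],[0,0,0]],
  [0,[0,0,0],[0,0,0]],
])

```text
t: 8.02
tool_pos: [0.4987, -0.0577, 0.0444]
tool_rot: [-3.137, 0.12, 0.008]
contact_force: [-0.1, 0.3, 0.2]
opening: 0.0002
grip_force: 0.0
```

```bash
python3 - <<'E'
from h import *
where((-10,-105,46)); print(ctrl.get_obs()["q"].round(2))
im=imaging.get_image("wrist"); cv2.imwrite("pics/w2.png",im["color"])
E
```

```text
t 8.025 box mm [ -11.5 -110.1] z 44.4 F [-0.1  0.3  0.2] yaw err deg 0.11 down [-0.005  0.002 -1.   ]
shares [ 0.03 -0.1  -0.03]
[-0.26 -0.04  2.04  0.    1.15  1.38]
```

View pics/w2.png

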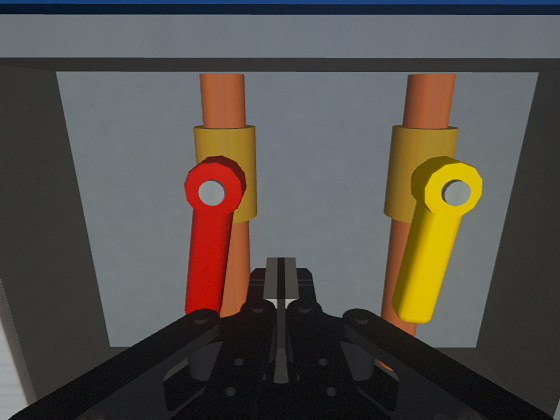

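The wrist view shows the fingers at (281,280), down between the red bar (edge at column ~230) and the yellow bar (~400), touching neither. Next I compute arc rows about the pivot, with partial tool turn to stay inside the joint 6 range.

```bash
cat > arc.py <<'E'
from h import *
def rows(ths,r=42,k=.78,piv=(35,-83)):
    o=ctrl.get_obs(); M=R.from_rotvec(o["tool_rot"]).as_matrix()
    p=box(o["tool_pos"])*1e3; f=YAW-np.arctan2(M[1,0],M[0,0])
    for th in np.radians(ths):
        ph=k*th; a=abs(th-ph); s=8+12*np.cos(a)+11*np.sin(a)
        t=np.array(piv)+r*np.array([-np.cos(th),np.sin(th)])-s*np.array([np.sin(th),np.cos(th)])
        d=t-p; ex=np.array([np.cos(f),-np.sin(f)]); ey=np.array([-np.sin(f),-np.cos(f)])
        print(round(np.degrees(th)),t.round(0),"[0,[%.2f,%.2f,0],[0,0,%.2f]]"%(d@ex/50,d@ey/50,np.degrees(ph-f)/8)); p,f=t,ph
    where()
E
python3 -c "
from arc import *
rows([0,7,14,21,28,35,42,49,56,63,70,77,83])"
```

```text
0 [  -7. -103.] [0,[0.06,-0.15,0],[0,0,0.01]]
7 [ -9. -98.] [0,[-0.04,-0.10,0],[0,0,0.68]]
14 [-11. -93.] [0,[-0.04,-0.10,0],[0,0,0.68]]
21 [-12. -87.] [0,[-0.04,-0.10,0],[0,0,0.68]]
28 [-12. -82.] [0,[-0.04,-0.10,0],[0,0,0.68]]
35 [-12. -76.] [0,[-0.03,-0.10,0],[0,0,0.68]]
42 [-11. -71.] [0,[-0.03,-0.11,0],[0,0,0.68]]
49 [ -9. -66.] [0,[-0.03,-0.11,0],[0,0,0.68]]
56 [ -7. -61.] [0,[-0.03,-0.11,0],[0,0,0.68]]
63 [ -4. -56.] [0,[-0.03,-0.11,0],[0,0,0.68]]
70 [ -0. -51.] [0,[-0.02,-0.11,0],[0,0,0.68]]
77 [  3. -47.] [0,[-0.02,-0.11,0],[0,0,0.68]]
83 [  7. -44.] [0,[-0.02,-0.10,0],[0,0,0.59]]
t 8.075 box mm [ -10.1 -110.6] z 46.0 F [-0.5 -0.   0.7] yaw err deg 0.1 down [-0.002  0.001 -1.   ]
```

play_rows([
  [0,[0.06,-0.15,0],[0,0,0]],
  [0,[-0.04,-0.1,0],[0,0,0.68]],
  [0,[-0.04,-0.1,0],[0,0,0.68]],
  [0,[-0.04,-0.1,0],[0,0,0.68]],
  [0,[-0.04,-0.1,0],[0,0,0.68]],
  [0,[-0.03,-0.1,0],[0,0,0.68]],
])

```text
t: 8.82
tool_pos: [0.5034, -0.0267, 0.0488]
tool_rot: [3.019, -0.861, 0.006]
contact_force: [-1.2, -4.3, 0.3]
opening: -0.0001
grip_force: 1.7
```

```bash
python3 -c "
from arc import *
rows([42,49,56,63,70,77,83])"
```

```text
42 [-11. -71.] [0,[-0.10,-0.13,0],[0,0,0.68]]
49 [ -9. -66.] [0,[-0.03,-0.11,0],[0,0,0.68]]
56 [ -7. -61.] [0,[-0.03,-0.11,0],[0,0,0.68]]
63 [ -4. -56.] [0,[-0.03,-0.11,0],[0,0,0.68]]
70 [ -0. -51.] [0,[-0.02,-0.11,0],[0,0,0.68]]
77 [  3. -47.] [0,[-0.02,-0.11,0],[0,0,0.68]]
83 [  7. -44.] [0,[-0.02,-0.10,0],[0,0,0.59]]
t 8.825 box mm [ -9.3 -78.8] z 48.8 F [-1.2 -4.3  0.3] yaw err deg -27.33 down [ 0.003 -0.003 -1.   ]
```

play_rows([
  [0,[-0.08,-0.12,0.04],[0,0,0.68]],
  [0,[-0.03,-0.11,0],[0,0,0.68]],
  [0,[-0.03,-0.11,0],[0,0,0.68]],
  [0,[-0.03,-0.11,0],[0,0,0.68]],
])

```text
t: 9.32
tool_pos: [0.5102, -0.0039, 0.0463]
tool_rot: [2.803, -1.416, 0.003]
contact_force: [-2.3, -3.8, 0.6]
opening: -0.0004
grip_force: 1.5
```

```bash
python3 -c "
from arc import *
rows([70,77,83,90]); print(ctrl.get_obs()['q'].round(2))"
```

```text
70 [ -0. -51.] [0,[-0.02,-0.11,0],[0,0,0.69]]
77 [  3. -47.] [0,[-0.02,-0.11,0],[0,0,0.68]]
83 [  7. -44.] [0,[-0.02,-0.10,0],[0,0,0.59]]
90 [ 12. -41.] [0,[-0.02,-0.11,0],[0,0,0.68]]
t 9.325 box mm [ -4.3 -55.6] z 46.3 F [-2.3 -3.8  0.6] yaw err deg -49.09 down [ 0.001 -0.002 -1.   ]
[-0.15 -0.03  2.02 -0.    1.14  2.35]
```

play_rows([
  [0,[-0.02,-0.11,0],[0,0,0.69]],
  [0,[-0.02,-0.11,0],[0,0,0.68]],
  [0,[-0.02,-0.1,0],[0,0,0.59]],
  [0,[0,0,0],[0,0,0]],
])

```text
t: 9.82
tool_pos: [0.5221, 0.0074, 0.0459]
tool_rot: [-2.588, 1.78, -0.002]
contact_force: [-1.5, -1.0, 0.6]
opening: -0.0001
grip_force: 0.8
```

```bash
python3 - <<'E'
from arc import *
rows([90])
im=imaging.get_image("wrist"); cv2.imwrite("pics/w3.png",im["color"])
E
```

```text
90 [ 12. -41.] [0,[0.00,-0.12,0],[0,0,0.71]]
t 9.825 box mm [  6.7 -43.4] z 45.9 F [-1.5 -1.   0.6] yaw err deg -64.53 down [ 0.001 -0.    -1.   ]
```

View pics/w3.png

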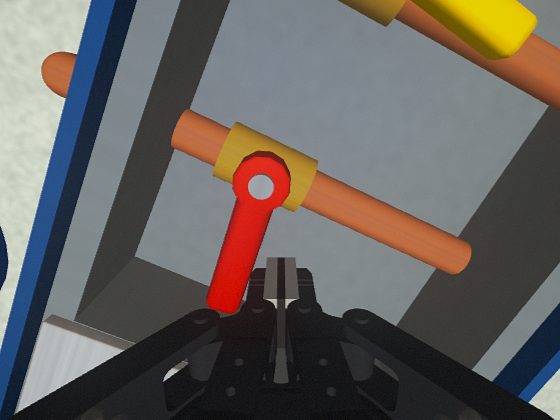

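The wrist view shows the red bar from its hub at (262,185) to its tip at (222,305), nearly square to its pipe. The yellow bar is untouched at the upper right. I nudge along box +x until the stop resists.

play_rows([
  [0,[0.02,-0.04,0],[0,0,0]],
  [0,[0.02,-0.04,0],[0,0,0]],
  [0,[0,0,0],[0,0,0]],
])

```text
t: 10.25
tool_pos: [0.526, 0.0069, 0.0448]
tool_rot: [-2.587, 1.782, 0.001]
contact_force: [-3.5, 0.9, 1.4]
opening: -0.0003
grip_force: 1.4
```

play_rows([
  [0,[0.02,-0.04,0],[0,0,0]],
  [0,[0,0,0],[0,0,0]],
])

```text
t: 10.5
tool_pos: [0.5273, 0.0068, 0.0445]
tool_rot: [2.587, -1.782, -0.004]
contact_force: [-5.8, 1.7, 3.5]
opening: -0.0002
grip_force: 3.0
```

play_rows([
  [0,[0.02,-0.04,0],[0,0,0]],
  [0,[0,0,0],[0,0,0]],
])

```text
t: 10.75
tool_pos: [0.5278, 0.0069, 0.0443]
tool_rot: [2.585, -1.78, -0.011]
contact_force: [-11.3, 3.9, 9.7]
opening: 0.0001
grip_force: 6.3
```

play_rows([
  [0,[0.03,-0.05,0],[0,0,0]],
  [0,[0,0,0],[0,0,0]],
])

```text
t: 11.0
tool_pos: [0.5284, 0.0069, 0.044]
tool_rot: [2.583, -1.778, -0.02]
contact_force: [-20.4, 5.1, 15.1]
opening: -0.0
grip_force: 10.7
```

The stop resists at 20 N. I back off, lift, and check.

play_rows([
  [0,[-0.05,0.1,0],[0,0,0]],
  [0,[-0.1,0.2,0],[0,0,0]],
  [0,[0,0,-0.6],[0,0,0]],
  [0,[0,0,-0.9],[0,0,0]],
  [0,[0,0,-0.9],[0,0,0]],
  [0,[-0.2,0.5,-0.5],[0,0,0]],
  [0,[-0.3,0.6,0],[0,0,0]],
  [0,[0,0,0],[0,0,0]],
])

```text
t: 12.0
tool_pos: [0.4555, 0.011, 0.1901]
tool_rot: [-2.586, 1.782, -0.004]
contact_force: [0.4, 0.2, 0.1]
opening: 0.0
grip_force: 0.0
```

```bash
python3 - <<'E'
from h import *
where()
o=ctrl.get_obs(); T=np.eye(4); T[:3,:3]=R.from_rotvec(o["tool_rot"]).as_matrix(); T[:3,3]=o["tool_pos"]
im=imaging.get_image("wrist"); X=T@im["hand_eye"]
top=imaging.get_image("top"); 
a=np.zeros((420,800,3),np.uint8); a[:,:480]=cv2.resize(im["color"],(480,420)); a[:260,480:]=cv2.resize(top["color"][140:330,110:430],(320,260)); cv2.imwrite("pics/f.png",a)
c=im["color"].astype(int); b,g,r=c[...,0],c[...,1],c[...,2]
k=blob(((r>90)&(r>4*g)&(r>4*b)).astype(np.uint8)); w=(box(cast(im,k[:,0],.06,X))*1000).astype(np.float32)
print("red hull mm",w.min(0),w.max(0)); v=cv2.fitLine(w,cv2.DIST_L2,0,.01,.01).ravel(); print(v,np.degrees(np.arctan2(v[1],v[0])))
h=w[w[:,1]>-65]; print("bar x by y",[(y,h[abs(h[:,1]-y)<2,0].min().round(1),h[abs(h[:,1]-y)<2,0].max().round(1)) for y in(-60,-50,-40,-30)])
E
```

```text
t 12.0 box mm [-59.9 -45.1] z 190.1 F [0.4 0.2 0.1] yaw err deg -64.63 down [ 0.003 -0.001 -1.   ]
red hull mm [ 22.367092 -95.14308 ] [ 44.884335 -21.02633 ]
[ 7.2990763e-03 -9.9997336e-01  3.3493587e+01 -5.9611050e+01] -89.58179
bar x by y [(-60, np.float32(26.2), np.float32(40.5)), (-50, np.float32(26.3), np.float32(40.5)), (-40, np.float32(26.3), np.float32(40.5)), (-30, np.float32(26.1), np.float32(40.5))]
```

View pics/f.png

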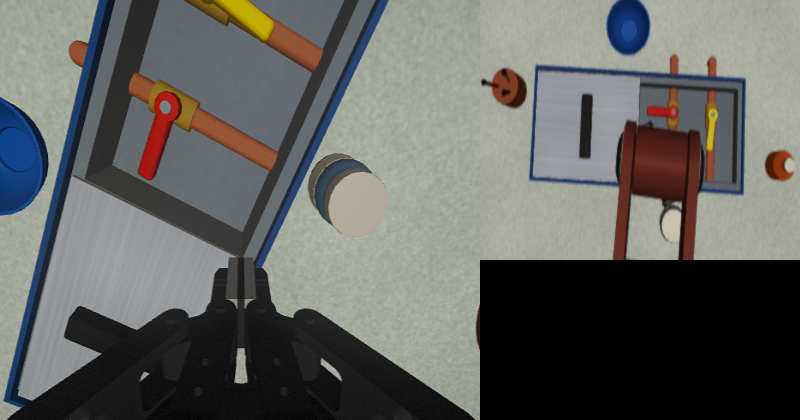

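The picture shows the red bar running from (165,105) to (147,175), square to its pipe; the edge fit gives 90° within 0.5°. The cover is flat against its stop, and the yellow handle and the bystanders are in place. The arm touches nothing, so I hand in.

```bash
python3 -c "
from station import ctrl
print(ctrl.finish_job())"
```

```text
the job is handed in; nothing more can be done
None
```

I handed the job in at about 12 s: the cover is at its +y stop with both valves uncovered, the red handle is shut square across its pipe (within 0.5° by the last picture), and the yellow handle and the four loose items look undisturbed.

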